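Start the vacuum sealer

ROBOT

A 7-joint arm with a two-finger parallel gripper is mounted at the origin on a cart in front of the work surface, level with it; the furniture and walls round the work are solid. World frame = base frame: x ahead of the robot, y to its left, z up, the work surface at z = 0. Lengths are in m, angles in rad, forces in N, time in s.
With the tool pointing down it reaches from about 0.375 to 0.925 m from the base axis. Payload 3.1 kg.
Tool frame: the origin (TCP) lies midway between the tips of the shut fingers; the grasp point (between the pads) lies 19 mm behind it; z points along the fingers, y is the line along which they close (so a half turn about z gives the same grasp; the last joint's range is limited). The gripper opens to 85 mm and grips with 20 to 120 N. Pads are 22 mm wide; open, the fingers measure 114 mm over their backs; the gripper's body (76 mm by 85 mm) begins 54 mm behind the grasp point. The pads swing forward as they close: fully open they stand 13 mm farther back than shut.
Start: joints at [-1.235, 0.383, 0.044, 1.598, -0.018, 1.161, -0.05], TCP at [0.273, 0.59, 0.231] pointing down, gripper open.
Joint ranges: [-2.61, 2.61], [-0.41, 2.15], [-1.48, 1.57], [0, 2.5], [-1.57, 4.71], [0.05, 1.97], [-2.85, 2.85]. Speed limits (rad/s): [2.79, 2.79, 3.14, 3.14, 3.14, 3.14, 3.14].

INTERFACE

Orientations are given as a unit quaternion [w, x, y, z].
In Python, from plant import arm gives the robot as it stands. The module is installed in compiled form; this text tells all that it offers.
- The arm moves only by the tool arm_command, never from a script. Its argument "motion" is a list of rows, each an object with "delta_pos": the shift along the tool's x, y, z in mm, a list of three; "delta_rot": the turn, a rotation vector about the tool's x, y, z in rad, a list of three; "grip": the opening, from 0 (shut) to 1 (fully open). A call has 1 to 12 rows; each row shifts and turns the commanded pose from where the row before left it, along the tool's axes as they then stand; what a row does not reach is not made up. A row lasts 1/8 s, in which the tool goes at most 62.5 mm and 10.7 degrees, less where a joint would pass 70% of its speed; a pose out of reach is approached as far as the arm can. A call with a gripper value outside its range is refused whole. The fingers move at their own pace and stop on an object; the grip force is fixed at half the most. Time passes only in rows, so rows that do not move let the fingers close. It gives the time, the measured TCP pose, the force, the opening and the grip force at its end, in the units of the state.
- arm.state(): the state, without advancing time (a new reading comes with each control period).
- arm.snapshot(name): name is "scene" or "top"; returns a dict with "image" (384x512x3 uint8, red, green, blue), "fx", "fy", "cx", "cy" (pixels), "distortion" ([k1, k2, p1, p2, k3] as OpenCV has them; the pictures are not rectified), "rvec" (rotation vector, rad) and "tvec" (3), from world to camera coordinates, as OpenCV has them. Camera axes: x right, y down, z forward; pixel columns grow to the right and rows downward; lengths in m; the calibration is good to about 2 mm. A picture is of the moment at which its call begins. There is no depth.
- arm.finish_job(): hands the job in; it is judged then, once.
The state is a dict: "t": time; "joint_positions": joint angles; "joint_vel": joint speeds; "joint_efforts": joint torques, N m; "tcp_pos": TCP position; "eef_rot": TCP orientation; "wrist_force": force on the tool from outside, world axes, zero at the start; "ft_torque": the same for the moment, N m; "grip_width": finger opening in m; "gripper_force": force on a finger pad.
Only numpy, scipy, OpenCV 4.12 (cv2) and the standard library are available. Lean on these libraries where they do the work, as an engineer would, in place of code of your own. Each camera call takes 0.05 s, during which the arm holds its last target. There are 200 camera calls.

TASK

The cheese is already shut in the countertop vacuum sealer, so start it: first press down the raised far end of the rocker switch to turn the machine on, then press the square programme key fully in, and last press the long start bar fully in (a push with the closed fingertips is enough). Press them in that order, leave the round and the slim programme keys alone, do not pick anything up or shift the things standing around, and finish clear of everything.

Things in the scene. Friction and masses are not known exactly. Their poses are not given: they have to be found in the camera images.
- sealer: Fixed vacuum sealer, 265 (x) x 320 (y) x 106 mm high; origin on the deck 145 mm behind its front edge, mid-width; +x to its back, z up. Level control panel 66 mm up, x -145 to -5 mm; behind it the chamber, 106 mm high, clear lid. Rocker at panel left (+y), start bar at the front (x -117, y -16), three programme keys in a row (x -52; y +46, -16, -78) whose order changes. All controls are black.
- rocker (a joint): Rocker switch angle in rad: 0 = off (far end up, may start up to 0.05), 0.4 = on (far end down, near end up). Stays where it is left; about 4 N on the end moves it. It counts as on above 0.34.
- rocker_raised_end (a point): Point on the top face of the rocker, 8 mm in from its far (+x of the sealer) end; it moves down about 9.5 mm from off to on. Paddle 64 mm long (sealer x) x 28 mm wide (y), pivot at its middle (sealer x -80, y +118, 12 mm above the panel), in a bezel 6 mm high.
- square_key (a joint): Travel of the square key in m: 0 = up, 0.008 = fully in (its top then still 6 mm above the panel). Stays where it is left; about 4 N moves it.
- square_key_top (a point): Site 14 mm above the panel when up: centre of the top face of the square programme key, 34 x 34 mm. Black, 12 mm thick; pressed straight down.
- start_bar (a joint): Travel of the start bar in m: 0 = up, 0.008 = fully in (its top then still 6 mm above the panel). Stays where it is left; about 4 N moves it.
- start_bar_top (a point): Site 14 mm above the panel when up: centre of the top face of the long start bar, 24 (sealer x) x 90 mm (y). Black, 12 mm thick; pressed straight down.
- round_key (a joint): Travel of the round key in m: 0 = up, 0.008 = fully in. To be left up.
- round_key_top (a point): Site 14 mm above the panel when up: centre of the top face of the round programme key, 36 mm across, not to be pressed. Black, 12 mm thick; pressed straight down.
- slim_key (a joint): Travel of the slim key in m: 0 = up, 0.008 = fully in. To be left up.
- slim_key_top (a point): Site 14 mm above the panel when up: centre of the top face of the slim programme key, 36 (sealer x) x 14 mm (y), not to be pressed. Black, 12 mm thick; pressed straight down.
- panel_tag: Loose price tag on a foot, 58 mm wide, 46 mm high, standing on the panel's front right corner; origin under its foot. Leave alone.
- brick_cheese: Loose small brick of cheese, 53 x 82 x 38 mm, left of the sealer; origin at its underside. Leave alone.
- cube_cheese: Loose white cube-like cheese, 74 x 82 x 74 mm, left of the sealer towards the back; origin at its underside. Leave alone.
- pear_cheese: Loose pear-shaped cheese, 58 mm across, 73 mm high, right of the sealer; origin at its underside. Leave alone.
- butter: Loose pat of butter, 45 x 63 x 22 mm, lying on the right part of the chamber lid; origin at its underside. Leave alone.

How it is judged:
By the outcome, as a careful person would: the job done as asked, in the order asked, and still so for the second after the job is handed in, with the robot touching nothing.
It also fails if it takes over 42 s, if anything falls off the work surface, if the arm or the gripper's body presses on something with over 40 N, if the wrist force passes 120 N, or if a joint passes its speed limit or range.

## Working session

There is one attempt and no reset: what is moved stays moved. The work goes in short steps, Python scripts to look and compute and a tool call to move; the robot and the scene stay as the last step left them, time stands still between calls to the robot, and variables do not carry over. Pictures are saved under pics/ and viewed, at most 10 in all, crops included, and the job is handed in when it is done.

Besides the shell and the picture viewer there is one more tool, called after ">>>" by a JSON object that holds its "name" and its "arguments". arm_command: Moves the arm, as the interface text tells. Its arguments: {"type":"object","properties":{"motion":{"type":"array"}},"required":["motion"]}

```bash
mkdir -p pics; cat > h.py <<'E'
import numpy as np, cv2
from plant import arm
def ray(s,uv,z):
    K=np.array([[s["fx"],0,s["cx"]],[0,s["fy"],s["cy"]],[0,0,1]])
    p=cv2.undistortPoints(np.array(uv,float).reshape(-1,1,2),K,np.array(s["distortion"],float)).reshape(-1,2)
    R=cv2.Rodrigues(np.array(s["rvec"],float))[0]; c=-R.T@np.array(s["tvec"],float).ravel()
    d=np.c_[p,np.ones(len(p))]@R
    return c+d*((z-c[2])/d[:,2])[:,None]
def proj(s,P):
    K=np.array([[s["fx"],0,s["cx"]],[0,s["fy"],s["cy"]],[0,0,1]])
    return cv2.projectPoints(np.array(P,float),np.array(s["rvec"],float),np.array(s["tvec"],float),K,np.array(s["distortion"],float))[0].reshape(-1,2)
E
python3 - <<'E'
from h import *
import pickle
for n in("scene","top"):
    s=arm.snapshot(n); pickle.dump(s,open(n+".pkl","wb"))
    cv2.imwrite(f"pics/{n}0.png",cv2.resize(s["image"][:,:,::-1],(800,600)))
    R=cv2.Rodrigues(np.array(s["rvec"],float))[0]; print(n,-R.T@np.array(s["tvec"]).ravel())
st=arm.state();print(st["t"],st["tcp_pos"],st["eef_rot"])
E
```

```text
scene [ 0.06744071 -0.22443296  0.73379159]
top [0.47659489 0.03624256 1.1709651 ]
0.1 [0.27286523 0.58898764 0.22997718] [-1.98216098e-04  2.15175563e-01  9.76574611e-01 -1.21153334e-03]
```

View pics/top0.png

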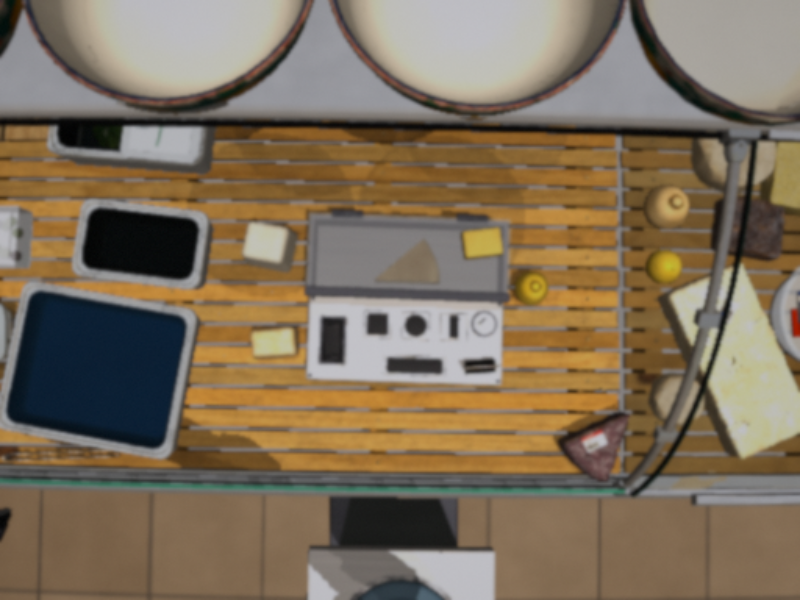

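View pics/scene0.png

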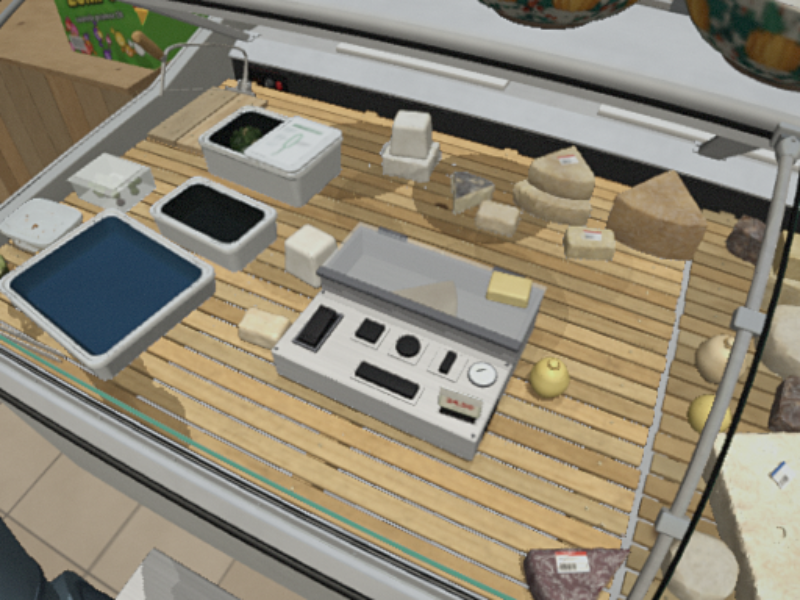

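The top view shows the panel with the rocker at (332,340), the square key at (377,323), round (415,325), slim (454,326) and start bar (414,365), all in 800x600 pixels. The scene view agrees, so the square key is the leftmost one. Next I measure the controls in both views.

```bash
python3 - <<'E'
from h import *
import pickle
seeds={"top":dict(rocker=(332,340),sq=(377,323),rnd=(415,325),slim=(454,326),bar=(414,365)),
"scene":dict(rocker=(318,327),sq=(370,331),rnd=(408,346),slim=(448,362),bar=(387,380))}
for n in seeds:
    s=pickle.load(open(n+".pkl","rb")); g=cv2.cvtColor(s["image"],cv2.COLOR_RGB2GRAY)
    m=(g<75).astype(np.uint8); _,L,S,C=cv2.connectedComponentsWithStats(m)
    for k,(u,v) in seeds[n].items():
        l=L[int(v*.64),int(u*.64)]
        if l==0: print(n,k,"miss",g[int(v*.64),int(u*.64)]); continue
        c,_=cv2.findContours((L==l).astype(np.uint8),0,2)
        r=cv2.minAreaRect(c[0]); z=.080
        P=ray(s,[C[l]],z)[0]; B=ray(s,cv2.boxPoints(r),z)
        print(n,k,C[l].round(1),S[l][4],P.round(4),"sides",np.linalg.norm(B[0]-B[1]).round(3),np.linalg.norm(B[2]-B[1]).round(3),np.degrees(np.arctan2(*(B[2]-B[1])[1::-1])).round(1))
E
```

```text
top rocker [212.4 217.5] 391 [0.5031 0.1187 0.08  ] sides 0.035 0.068 -178.9
top sq [241. 207.] 122 [0.5306 0.0472 0.08  ] sides 0.025 0.028 -179.1
top rnd [265.5 207.9] 109 [ 0.5295 -0.0146  0.08  ] sides 0.027 0.028 -134.2
top slim [290.  208.5] 36 [ 0.5288 -0.0763  0.08  ] sides 0.005 0.028 -179.5
top bar [264.8 233.5] 250 [ 0.465  -0.0136  0.08  ] sides 0.083 0.018 -179.4
scene rocker [203.2 208.8] 374 [0.4986 0.1156 0.08  ] sides 0.078 0.038 -107.2
scene sq [236.4 211.5] 174 [0.5252 0.0443 0.08  ] sides 0.035 0.037 -93.4
scene rnd [260.7 221.3] 159 [ 0.5246 -0.0167  0.08  ] sides 0.031 0.036 -155.1
scene slim [286.  231.5] 81 [ 0.5236 -0.0779  0.08  ] sides 0.038 0.013 -100.5
scene bar [247.4 243.1] 400 [ 0.46   -0.0165  0.08  ] sides 0.025 0.089 -91.1
```

>>> {"name": "arm_command", "arguments": {"motion": [{"delta_pos": [0, 0, 0], "delta_rot": [0, 0, -0.14], "grip": 0}, {"delta_pos": [0, 0, 0], "delta_rot": [0, 0, -0.14], "grip": 0}, {"delta_pos": [0, 0, 0], "delta_rot": [0, 0, -0.14], "grip": 0}, {"delta_pos": [-29, -52, 0], "delta_rot": [0, 0, 0], "grip": 0}, {"delta_pos": [-29, -52, 0], "delta_rot": [0, 0, 0], "grip": 0}, {"delta_pos": [-29, -52, 0], "delta_rot": [0, 0, 0], "grip": 0}, {"delta_pos": [-29, -52, 0], "delta_rot": [0, 0, 0], "grip": 0}, {"delta_pos": [-29, -52, 0], "delta_rot": [0, 0, 0], "grip": 0}, {"delta_pos": [-29, -52, 0], "delta_rot": [0, 0, 0], "grip": 0}, {"delta_pos": [-29, -52, 0], "delta_rot": [0, 0, 0], "grip": 0}, {"delta_pos": [-29, -52, 30], "delta_rot": [0, 0, 0], "grip": 0}, {"delta_pos": [-29, -52, 30], "delta_rot": [0, 0, 0], "grip": 0}]}}

```text
t: 1.6
tcp_pos: [0.525, 0.1233, 0.1746]
eef_rot: [0.001, 0.007, 1.0, 0.0]
wrist_force: [0.9, 1.1, -0.4]
grip_width: 0.0
gripper_force: 0.0
```

>>> {"name": "arm_command", "arguments": {"motion": [{"delta_pos": [0, 0, 25], "delta_rot": [0, 0, 0], "grip": 0}, {"delta_pos": [0, 0, 25], "delta_rot": [0, 0, 0], "grip": 0}, {"delta_pos": [0, 0, 15], "delta_rot": [0, 0, 0], "grip": 0}, {"delta_pos": [0, 0, 0], "delta_rot": [0, 0, 0], "grip": 0}]}}

```text
t: 2.1
tcp_pos: [0.5228, 0.1247, 0.1087]
eef_rot: [-0.002, 0.007, 1.0, -0.001]
wrist_force: [0.1, 0.6, 0.8]
grip_width: 0.0002
gripper_force: 0.0
```

```bash
python3 - <<'E'
from h import *
s=arm.snapshot("scene"); st=arm.state(); print(st["tcp_pos"],proj(s,[st["tcp_pos"]])-[130,150])
im=s["image"][150:300,130:330,::-1]; cv2.imwrite("pics/s1.png",cv2.resize(im,(800,600),interpolation=2))
E
```

```text
[0.5239225  0.12497986 0.10982495] [[74.12574844 41.24086662]]
```

View pics/s1.png

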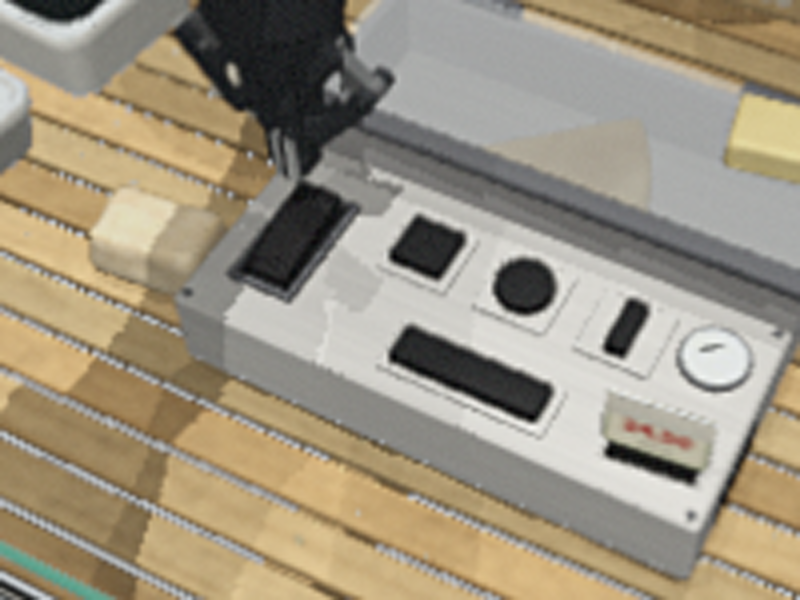

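The fingertips are at crop pixel (297,170), just above the far end of the rocker at (320,190), which matches the computed TCP. I'll shift slightly and press gently.

>>> {"name": "arm_command", "arguments": {"motion": [{"delta_pos": [-3, -6.5, 0], "delta_rot": [0, 0, 0], "grip": 0}, {"delta_pos": [0, 0, 10], "delta_rot": [0, 0, 0], "grip": 0}, {"delta_pos": [0, 0, 5], "delta_rot": [0, 0, 0], "grip": 0}, {"delta_pos": [0, 0, 3], "delta_rot": [0, 0, 0], "grip": 0}, {"delta_pos": [0, 0, 3], "delta_rot": [0, 0, 0], "grip": 0}, {"delta_pos": [0, 0, 2], "delta_rot": [0, 0, 0], "grip": 0}, {"delta_pos": [0, 0, 2], "delta_rot": [0, 0, 0], "grip": 0}, {"delta_pos": [0, 0, 0], "delta_rot": [0, 0, 0], "grip": 0}]}}

```text
t: 3.15
tcp_pos: [0.5275, 0.1184, 0.0853]
eef_rot: [0.0, 0.007, 1.0, 0.0]
wrist_force: [-0.2, -0.4, 0.8]
grip_width: 0.0003
gripper_force: 0.8
```

>>> {"name": "arm_command", "arguments": {"motion": [{"delta_pos": [0, 0, 2], "delta_rot": [0, 0, 0], "grip": 0}, {"delta_pos": [0, 0, 2], "delta_rot": [0, 0, 0], "grip": 0}, {"delta_pos": [0, 0, 2], "delta_rot": [0, 0, 0], "grip": 0}, {"delta_pos": [0, 0, 0], "delta_rot": [0, 0, 0], "grip": 0}]}}

```text
t: 3.65
tcp_pos: [0.5285, 0.1183, 0.0797]
eef_rot: [0.001, 0.007, 1.0, 0.0]
wrist_force: [1.2, 0.0, 4.6]
grip_width: -0.0003
gripper_force: 2.2
```

>>> {"name": "arm_command", "arguments": {"motion": [{"delta_pos": [0, 0, 2], "delta_rot": [0, 0, 0], "grip": 0}, {"delta_pos": [0, 0, 1], "delta_rot": [0, 0, 0], "grip": 0}, {"delta_pos": [0, 0, 1], "delta_rot": [0, 0, 0], "grip": 0}, {"delta_pos": [0, 0, 0], "delta_rot": [0, 0, 0], "grip": 0}]}}

```text
t: 4.15
tcp_pos: [0.5287, 0.1184, 0.0781]
eef_rot: [0.001, 0.007, 1.0, 0.001]
wrist_force: [-3.8, -1.4, 18.4]
grip_width: -0.0001
gripper_force: 8.9
```

>>> {"name": "arm_command", "arguments": {"motion": [{"delta_pos": [0, 0, 1], "delta_rot": [0, 0, 0], "grip": 0}, {"delta_pos": [0, 0, 1], "delta_rot": [0, 0, 0], "grip": 0}, {"delta_pos": [0, 0, 0], "delta_rot": [0, 0, 0], "grip": 0}]}}

```text
t: 4.53
tcp_pos: [0.5287, 0.1184, 0.0778]
eef_rot: [0.0, 0.007, 1.0, 0.001]
wrist_force: [-7.2, -2.1, 28.6]
grip_width: 0.0002
gripper_force: 13.5
```

>>> {"name": "arm_command", "arguments": {"motion": [{"delta_pos": [0, 0, -10], "delta_rot": [0, 0, 0], "grip": 0}, {"delta_pos": [0, 0, -20], "delta_rot": [0, 0, 0], "grip": 0}, {"delta_pos": [0, -36, 0], "delta_rot": [0, 0, 0], "grip": 0}, {"delta_pos": [0, -36, 0], "delta_rot": [0, 0, 0], "grip": 0}, {"delta_pos": [0, 0, 0], "delta_rot": [0, 0, 0], "grip": 0}]}}

```text
t: 5.15
tcp_pos: [0.5245, 0.042, 0.102]
eef_rot: [-0.001, 0.01, 1.0, -0.001]
wrist_force: [0.3, 0.2, -0.0]
grip_width: -0.0004
gripper_force: 0.0
```

```bash
python3 - <<'E'
from h import *
s=arm.snapshot("scene"); st=arm.state(); print(st["tcp_pos"],st["wrist_force"])
im=s["image"][150:300,130:330,::-1]; cv2.imwrite("pics/s2.png",cv2.resize(im,(800,600),interpolation=2))
E
```

```text
[0.52479121 0.04461653 0.10203317] [-0.49432123  1.02152211 -0.43809942]
```

View pics/s2.png

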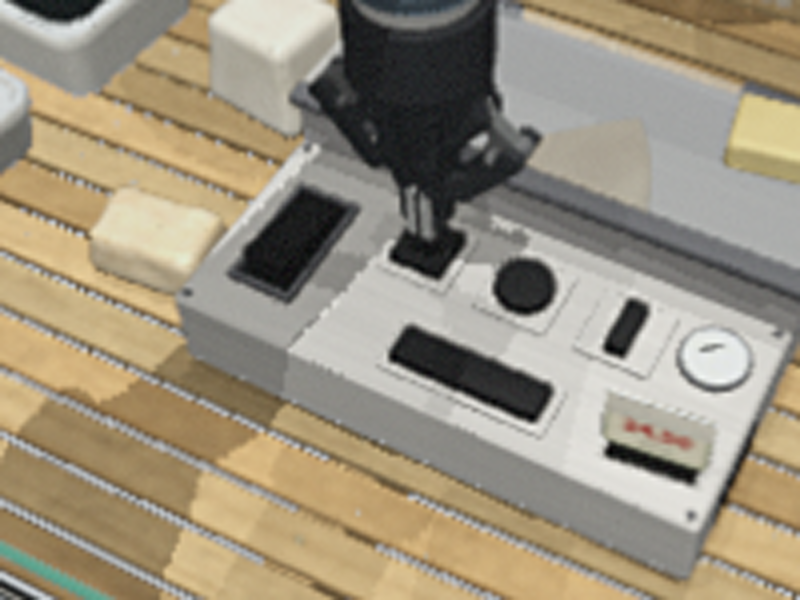

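The tool is now above the square key at crop pixel (425,245). The rocker's far end looks lower, and I'll check that with a side-by-side enlargement.

```bash
python3 - <<'E'
from h import *
import pickle
a=pickle.load(open("scene.pkl","rb"))["image"]; b=arm.snapshot("scene")["image"]
f=lambda i:cv2.resize(cv2.convertScaleAbs(i[190:230,182:226,::-1],alpha=2.2),(396,360),interpolation=2)
cv2.imwrite("pics/cmp.png",np.hstack([f(a),f(b)]))
E
```

```text
(no output)
```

View pics/cmp.png

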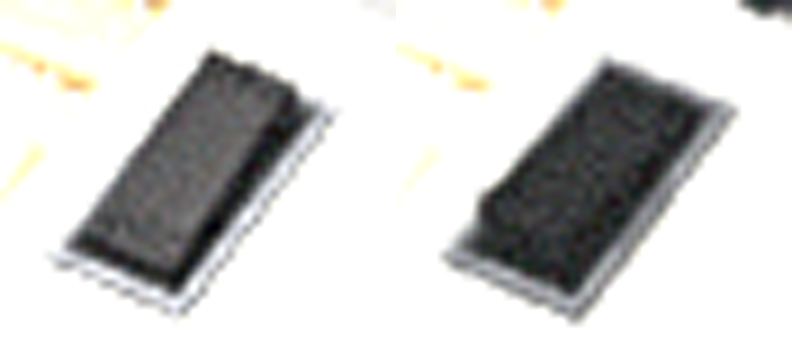

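The left crop shows the far end up at (250,70). The right crop shows the far end flush with the bezel and the near end raised at (490,215), so the rocker is on. Next is the square key.

>>> {"name": "arm_command", "arguments": {"motion": [{"delta_pos": [-4, 2, 0], "delta_rot": [0, 0, 0], "grip": 0}, {"delta_pos": [0, 0, 10], "delta_rot": [0, 0, 0], "grip": 0}, {"delta_pos": [0, 0, 8], "delta_rot": [0, 0, 0], "grip": 0}, {"delta_pos": [0, 0, 3], "delta_rot": [0, 0, 0], "grip": 0}, {"delta_pos": [0, 0, 3], "delta_rot": [0, 0, 0], "grip": 0}, {"delta_pos": [0, 0, 2], "delta_rot": [0, 0, 0], "grip": 0}, {"delta_pos": [0, 0, 2], "delta_rot": [0, 0, 0], "grip": 0}, {"delta_pos": [0, 0, 0], "delta_rot": [0, 0, 0], "grip": 0}]}}

```text
t: 6.25
tcp_pos: [0.5298, 0.0482, 0.075]
eef_rot: [-0.0, 0.007, 1.0, 0.0]
wrist_force: [-2.1, -0.5, 2.6]
grip_width: -0.0001
gripper_force: 1.4
```

>>> {"name": "arm_command", "arguments": {"motion": [{"delta_pos": [0, 0, 2], "delta_rot": [0, 0, 0], "grip": 0}, {"delta_pos": [0, 0, 2], "delta_rot": [0, 0, 0], "grip": 0}, {"delta_pos": [0, 0, 2], "delta_rot": [0, 0, 0], "grip": 0}, {"delta_pos": [0, 0, 1], "delta_rot": [0, 0, 0], "grip": 0}, {"delta_pos": [0, 0, 0], "delta_rot": [0, 0, 0], "grip": 0}]}}

```text
t: 6.88
tcp_pos: [0.53, 0.0482, 0.0719]
eef_rot: [-0.001, 0.007, 1.0, 0.001]
wrist_force: [-12.1, -0.8, 29.4]
grip_width: 0.0002
gripper_force: 14.7
```

>>> {"name": "arm_command", "arguments": {"motion": [{"delta_pos": [0, 0, -12], "delta_rot": [0, 0, 0], "grip": 0}, {"delta_pos": [0, 0, -25], "delta_rot": [0, 0, 0], "grip": 0}, {"delta_pos": [22, -21, 0], "delta_rot": [0, 0, 0], "grip": 0}, {"delta_pos": [22, -21, 0], "delta_rot": [0, 0, 0], "grip": 0}, {"delta_pos": [21, -21, 0], "delta_rot": [0, 0, 0], "grip": 0}, {"delta_pos": [0, 0, 0], "delta_rot": [0, 0, 0], "grip": 0}, {"delta_pos": [0, 0, 0], "delta_rot": [0, 0, 0], "grip": 0}]}}

```text
t: 7.75
tcp_pos: [0.4655, -0.0134, 0.1052]
eef_rot: [0.001, 0.007, 1.0, 0.0]
wrist_force: [0.7, 0.7, -0.5]
grip_width: 0.0002
gripper_force: 0.0
```

>>> {"name": "arm_command", "arguments": {"motion": [{"delta_pos": [1, -1, 10], "delta_rot": [0, 0, 0], "grip": 0}, {"delta_pos": [0, 0, 10], "delta_rot": [0, 0, 0], "grip": 0}, {"delta_pos": [0, 0, 4], "delta_rot": [0, 0, 0], "grip": 0}, {"delta_pos": [0, 0, 3], "delta_rot": [0, 0, 0], "grip": 0}, {"delta_pos": [0, 0, 3], "delta_rot": [0, 0, 0], "grip": 0}, {"delta_pos": [0, 0, 2], "delta_rot": [0, 0, 0], "grip": 0}, {"delta_pos": [0, 0, 2], "delta_rot": [0, 0, 0], "grip": 0}, {"delta_pos": [0, 0, 1], "delta_rot": [0, 0, 0], "grip": 0}, {"delta_pos": [0, 0, 0], "delta_rot": [0, 0, 0], "grip": 0}]}}

```text
t: 8.88
tcp_pos: [0.4628, -0.0146, 0.0719]
eef_rot: [-0.001, 0.007, 1.0, 0.001]
wrist_force: [-8.3, 0.1, 21.7]
grip_width: 0.0
gripper_force: 10.3
```

The bar is at its stop (z 0.072). I add a little more push, then lift clear.

>>> {"name": "arm_command", "arguments": {"motion": [{"delta_pos": [0, 0, 1], "delta_rot": [0, 0, 0], "grip": 0}, {"delta_pos": [0, 0, 0], "delta_rot": [0, 0, 0], "grip": 0}, {"delta_pos": [0, 0, -12], "delta_rot": [0, 0, 0], "grip": 0}, {"delta_pos": [0, 0, -40], "delta_rot": [0, 0, 0], "grip": 0}, {"delta_pos": [0, 0, -40], "delta_rot": [0, 0, 0], "grip": 0}, {"delta_pos": [0, 0, -40], "delta_rot": [0, 0, 0], "grip": 0}, {"delta_pos": [0, 40, -20], "delta_rot": [0, 0, 0], "grip": 0}, {"delta_pos": [0, 50, 0], "delta_rot": [0, 0, 0], "grip": 0}, {"delta_pos": [0, 50, 0], "delta_rot": [0, 0, 0], "grip": 0}, {"delta_pos": [0, 50, 0], "delta_rot": [0, 0, 0], "grip": 0}, {"delta_pos": [0, 50, 0], "delta_rot": [0, 0, 0], "grip": 0}, {"delta_pos": [0, 0, 0], "delta_rot": [0, 0, 0], "grip": 0}]}}

```text
t: 10.38
tcp_pos: [0.4661, 0.231, 0.2211]
eef_rot: [0.001, 0.002, 1.0, 0.001]
wrist_force: [0.3, -0.5, -1.0]
grip_width: -0.0002
gripper_force: 0.0
```

```bash
python3 - <<'E'
from h import *
s=arm.snapshot("scene"); st=arm.state(); print(st["t"],st["tcp_pos"],st["wrist_force"])
im=s["image"][150:300,160:360,::-1]; cv2.imwrite("pics/s3.png",cv2.resize(im,(800,600),interpolation=2))
E
```

```text
10.425 [0.46662507 0.22754553 0.2208618 ] [ 0.13472709 -0.48447642  0.19299856]
```

View pics/s3.png

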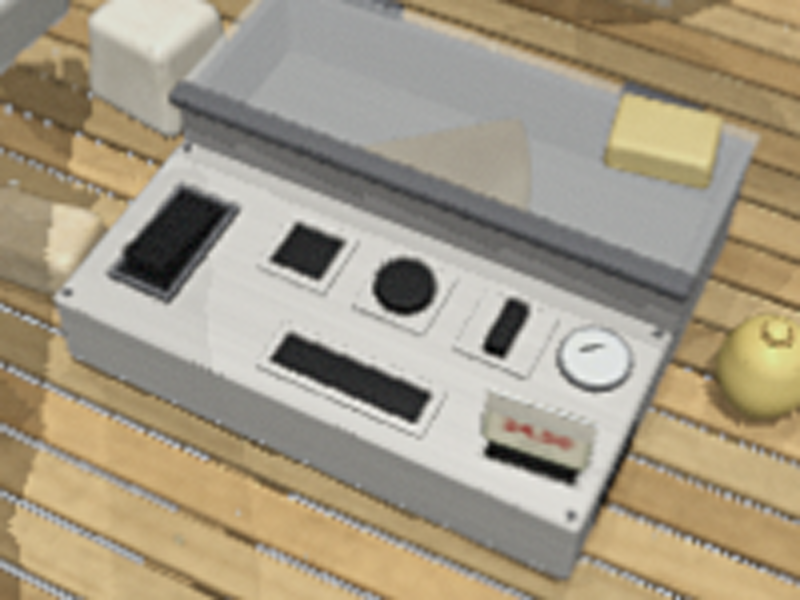

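The rocker is tipped on at (175,240), and the square key (308,250) and start bar (350,378) sit low. The round (403,287) and slim (507,327) keys are still up, nothing has shifted, and the arm is clear.

```bash
python3 -c "
from plant import arm
print(arm.finish_job())"
```

```text
the job is handed in; nothing more can be done
None
```

I turned the rocker on, pressed the square key and then the start bar down to their stops, in that order, and handed the job in at about 10.4 s with the arm clear; the last picture showed the other two keys up and nothing moved.

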